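# Cap the sample jar and hold the ball tray over the code reader

## Robot

A 6-joint arm with a two-finger parallel gripper is mounted at the origin on the work surface. World frame = base frame: x ahead of the robot, y to its left, z up, the work surface at z = 0. Lengths are in m, angles in rad, forces in N, time in s.
With the tool pointing down it reaches from about 0.4 to 0.825 m from the base axis. Payload 7 kg.
Tool frame: the origin (TCP) lies on the mounting face of the last link; the fingertips stand 178 mm ahead of it and the grasp point (between the pads) lies 159 mm ahead of it; z points along the fingers, y is the direction in which the jaws open and shut (so a half turn about z gives the same grasp; the last joint's range is limited). The gripper opens to 88 mm and grips with 3 to 60 N. Pads are 19 mm wide; open, the fingers measure 130 mm over their backs; the gripper's body (78 mm by 193 mm) begins 47 mm behind the grasp point.
Start: joints at [-0.91, 0.359, 0.012, 0, -1.224, -0.288], TCP at [0.246, -0.629, 0.405] pointing down, gripper open.
Joint ranges: [-3.07, 3.07], [-1.43, 2.12], [-1.02, 1.25], [-3.03, 1.67], [-3.05, -0], [-3.03, 3.03]. Speed limits (rad/s): [2.39, 2.39, 3.01, 3.14, 3.14, 3.14].

## Interface

Orientations are given as [roll, pitch, yaw] about the fixed x, y, z axes, in that order (R = Rz(yaw) Ry(pitch) Rx(roll)).
In Python, from station import * gives the robot as it stands.
- The arm moves only by the tool arm_command, never from a script. Its argument "targets" is a list of rows, each a list of 3 entries, a list of its own where there are three numbers: the turn, a rotation vector about the world's x, y, z in rad, then the shift along the world's x, y, z in mm, then the closure, from 0 (fully open) to 1 (shut). In form: [[[wx, wy, wz], [tx, ty, tz], fingers], ...]. A call has 1 to 8 rows; each row shifts and turns the commanded pose from where the row before left it; what a row does not reach is not made up. A row lasts 1/10 s, in which the tool goes at most 50 mm and 8.59 degrees, less where a joint would pass 70% of its speed; a pose out of reach is approached as far as the arm can. A call with a gripper value outside its range is refused whole. The fingers move at their own pace and stop on an object; "squeeze" is the grip in N (left out, the last holds). Time passes only in rows, so rows that do not move let the fingers close. It gives the time, the measured TCP pose, the force and the opening at its end, in the units of the state.
- get_state(): the state, without advancing time (a new reading comes with each control period).
- grab_frame(name): name is "scene" or "top"; returns (picture, depth): 400x640x3 uint8, red, green, blue; 400x640 float32, m along the optical axis (not along the pixel's ray), 0 where there is no reading.
- camera_params(name): a dict with "mtx" (3x3 intrinsics, pixels), "eye" and "orientation" of the camera in the world. Camera axes: x right, y down, z forward; pixel columns grow to the right and rows downward; lengths in m; the calibration is good to about 2 mm. A picture is of the moment at which its call begins. camera_params takes no time and is no camera call.
- job_done(): hands the job in, once; it reports no verdict.
The state is a dict: "t": time; "q": joint angles; "qd": joint speeds; "joint_efforts": joint torques, N m; "eef_pos": TCP position; "ee_rot": TCP orientation; "force": force on the tool from outside, world axes, zero at the start; "moment": the same for the moment, N m; "width": finger opening in m.
Only numpy, scipy, OpenCV 4.12 (cv2) and the standard library are available. Lean on these libraries where they do the work, as an engineer would, in place of code of your own. Each camera call takes 0.05 s, during which the arm holds its last target.

## Task

On the sample tray, press the blue jar cap down until it is fully home. Then lift the tray by its black handle, keeping it level so that the loose steel ball never leaves its shallow pocket, and carry it to the code reader. Finish while still holding the tray there in the gripper, steady and level, its middle over the reader's round glass window and its underside about 7 cm above the glass; do not put it down, and leave the other things on the bench alone.

Things in the scene. Friction and masses are not known exactly. Their poses are not given: they have to be found in the camera images.
- tray: Loose aluminium sample tray, plate 190 (x) x 100 (y) x 6 mm, about 0.45 kg; it starts flat on the bench. Origin at the centre of its underside, z up. At its centre a black handle bar stands on a thin post; at x = -60 mm a white jar with a blue cap; at x = +60 mm a round black pocket rim with a loose steel ball in it. Along each long edge runs a 4 mm wide lip, 4 mm high. With the ball, the weight is balanced within a few mm of the middle.
- handle (a point): Centre of the tray's handle bar, 58 mm above the tray's underside. The bar is 44 mm long along tray x, 20 mm wide along tray y and 28 mm high (44 to 72 mm above the underside); below it a 14 mm square post. Free space on both y sides: grasp across the 20 mm width from above. Its axes are the tray's.
- cap_top (a point): Centre of the top of the blue jar cap (36 mm diameter, 12 mm high), on the tray at tray x = -60 mm, y = 0. Its top is 42 mm above the tray's underside when fully home, up to 48 mm when proud (an orange neck then shows under it). It moves only straight down along tray z, against stiff friction (about 6 N, no spring: it stays where it is pushed; 10 to 15 N seats it firmly). Nothing else on the tray within 35 mm of its centre except the jar under it.
- cap (a joint): How far the cap has been pushed down, m: 0 (6 mm proud) to 0.006 (fully home, hard stop). Starts between 0 and 0.003; counts as home above 0.005.
- ball_center (a point): Centre of the loose polished steel ball, 30 mm diameter, about 0.11 kg. It can roll about 4 mm about the pocket's middle.
- pocket (a point): Where the ball's centre sits when it is in the middle of its pocket: tray x = +60 mm, y = 0, 21 mm above the tray's underside. The pocket's rim is a ring, 24 mm inner and 32 mm outer diameter, only 2.5 mm high, so the ball rolls out at about 30 degrees of tilt or with jerky motion.
- reader: Fixed code reader that looks straight up: a white box 130 x 130 x 50 mm with a dark round collar (104 mm diameter, up to 58 mm) and a dark glass window, all 60 mm high. Origin at the centre of its underside; z up.
- window (a point): Centre of the reader's dark round glass window (80 mm diameter), on its top, 60 mm above the bench. The held tray may have any heading above it.
- red_box: Bystander: red open parts box 100 x 140 x 45 mm; origin at the centre of its underside.
- spare_jar: Bystander: small grey jar with white lid, 40 mm diameter, 50 mm high; origin at the centre of its underside.
- driver: Bystander: screwdriver lying flat, 160 mm long; its x axis runs along it.
There are look-alikes about, which are no part of the job. What is shaped like the reader but purple is not meant. Leave any yellow look-alike of the tray alone.

How it is judged:
By the outcome, as a careful person would: the job done as asked, in the order asked, and still so for the second after the job is handed in, while the arm keeps its last pose, push and grip.
It also fails if it takes over 53 s, if anything falls off the work surface, if the arm or the gripper's body presses on something with over 40 N, if the wrist force passes 120 N, or if a joint passes its speed limit or range.

## Working session

There is one attempt and no reset: what is moved stays moved. The work goes in short steps, Python scripts to look and compute and a tool call to move; the robot and the scene stay as the last step left them, time stands still between calls to the robot, and variables do not carry over. Pictures are saved under pics/ and viewed, and the job is handed in when it is done.

Besides the shell and the picture viewer there is one more tool, called after "Call:" as name(argument=value, ...) on one line, values as JSON. arm_command: Moves the arm, as the interface text tells. Its arguments: {"type":"object","properties":{"targets":{"type":"array"},"squeeze":{"type":"number"}},"required":["targets"]}

```bash
mkdir -p pics; ls; python3 - <<'E'
from station import *
import cv2,numpy as np
for n in("top","scene"):
    p,d=grab_frame(n); cv2.imwrite(f"pics/{n}0.png",p[:,:,::-1]); np.save(f"pics/{n}0.npy",d); print(camera_params(n))
print(get_state())
E
```

```text
pics
{'mtx': array([[393.94900215,   0.        , 310.81540646],
       [  0.        , 393.94900215, 210.62420804],
       [  0.        ,   0.        ,   1.        ]]), 'eye': array([ 0.45685961, -0.08219836,  1.07818825]), 'orientation': array([-2.99790752, -0.02142677, -1.5628985 ])}
{'mtx': array([[378.80872598,   0.        , 321.33096554],
       [  0.        , 378.80872598, 204.63140626],
       [  0.        ,   0.        ,   1.        ]]), 'eye': array([ 1.24177063, -0.7029277 ,  0.68632303]), 'orientation': array([-2.18120523e+00, -1.73646906e-03,  7.69638988e-01])}
{'t': 0.1, 'q': array([-9.09914537e-01,  3.59285405e-01,  1.12172592e-02, -3.14143880e-04,
       -1.22412492e+00, -2.88099584e-01]), 'qd': array([-0.00034601, -0.00283077,  0.0023697 ,  0.0023732 ,  0.00181866,
       -0.00085363]), 'joint_efforts': array([-2.97423867e-03, -5.84162807e+01,  2.93750632e+01,  7.01554433e+00,
        1.01627066e-02, -7.85682209e-05]), 'eef_pos': array([ 0.24578266, -0.62848818,  0.40386357]), 'ee_rot': array([ 3.14016956e+00, -1.13726695e-04, -2.76891731e+00]), 'force': array([-0.56405006, -0.43790906, -0.74076349]), 'moment': array([-0.00423614, -0.0394799 ,  0.03087312]), 'width': 0.0874959598893194}
```

View pics/top0.png

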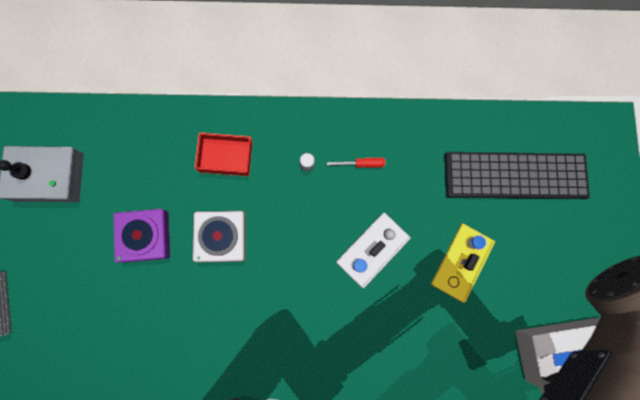

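View pics/scene0.png

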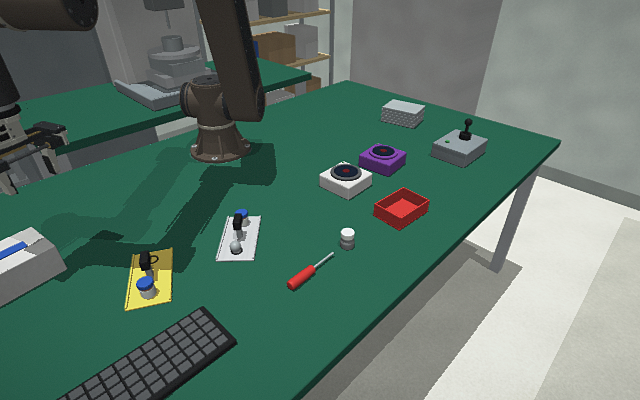

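The top view shows the aluminium tray at about (374,250), with its cap at (360,265), handle at (377,249) and ball at (390,234). The look-alikes are the yellow tray at (463,262) and the purple reader at (140,236). The white reader is at (218,237). By the description, I choose the aluminium tray and the white reader, and I'll check both in an enlarged crop.

```bash
python3 - <<'E'
import cv2,numpy as np
a=cv2.imread("pics/top0.png")
t=cv2.resize(a[205:295,325:415],None,fx=6,fy=6,interpolation=cv2.INTER_CUBIC)
cv2.imwrite("pics/c1.png",t)
t=cv2.resize(a[200:270,185:255],None,fx=6,fy=6,interpolation=cv2.INTER_CUBIC)
cv2.imwrite("pics/c2.png",t)
E
```

```text
(no output)
```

View pics/c1.png

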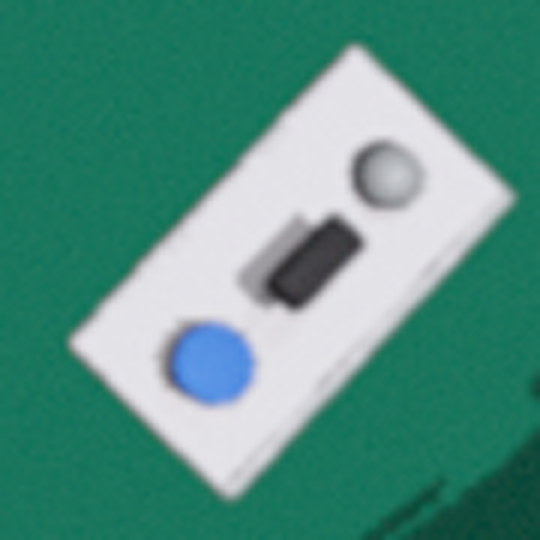

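View pics/c2.png

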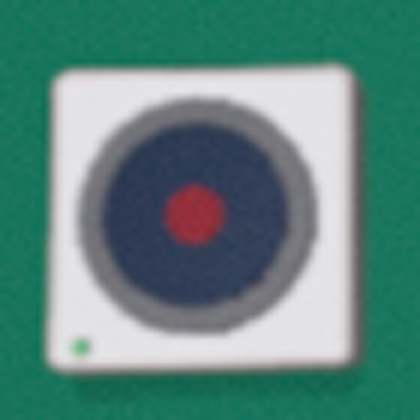

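The first crop shows the silver tray with the cap at (213,361), the handle at (318,262), the ball at (388,175) and corners at (355,42), (517,197), (232,500) and (70,342). The second shows the white reader with its window centre at (197,215). Both choices hold, so I'll turn these pixels into positions.

```bash
cat > h.py <<'E'
from station import *
import numpy as np,cv2
from scipy.spatial.transform import Rotation as R
def ray(n,u,v,z):
    c=camera_params(n); K=c["mtx"]; Rm=R.from_euler("xyz",c["orientation"]).as_matrix()
    d=Rm@np.linalg.solve(K,[u,v,1.]); e=np.array(c["eye"]); return e+d*(z-e[2])/d[2]
def dep(n,u,v,D):
    c=camera_params(n); Rm=R.from_euler("xyz",c["orientation"]).as_matrix()
    d=np.median(D[int(round(v))-1:int(round(v))+2,int(round(u))-1:int(round(u))+2]); return np.array(c["eye"])+Rm@(np.linalg.solve(c["mtx"],[u,v,1.])*d)
E
python3 - <<'E'
from h import *
D=np.load("pics/top0.npy")
c1=lambda x,y:(325+(x+.5)/6-.5,205+(y+.5)/6-.5)
c2=lambda x,y:(185+(x+.5)/6-.5,200+(y+.5)/6-.5)
P={}
for k,(x,y,z) in dict(cap=(213,361,.046),handle=(318,262,.072),ball=(388,175,.021),A=(355,42,.008),B=(517,197,.008),C=(232,500,.008),Dd=(70,342,.008)).items():
    uv=c1(x,y); P[k]=ray("top",*uv,z); print(k,P[k].round(4),dep("top",*uv,D).round(4))
m=(P['A']+P['B']+P['C']+P['Dd'])/4; ax=(P['A']+P['B']-P['C']-P['Dd'])
print("mid",m,"yaw",np.arctan2(ax[1],ax[0]), np.linalg.norm(ax)/2, np.linalg.norm(P['A']-P['B']))
v=P['ball']-P['cap'];print("yaw cap-ball",np.arctan2(v[1],v[0]),np.linalg.norm(v[:2]),(P['ball']+P['cap'])/2)
uv=c2(197,215);print("win",ray("top",*uv,.06),dep("top",*uv,D))
E
```

```text
cap [ 0.4654 -0.2325  0.046 ] [ 0.4654 -0.2323  0.0477]
handle [ 0.5074 -0.274   0.072 ] [ 0.5073 -0.2738  0.073 ]
ball [ 0.5492 -0.316   0.021 ] [ 0.548  -0.3129  0.0351]
A [ 0.6114 -0.3049  0.008 ] [ 0.6124 -0.3063  0.0014]
B [ 0.5409 -0.3777  0.008 ] [ 0.5415 -0.3797  0.0008]
C [ 0.4044 -0.246   0.008 ] [ 0.404 -0.247  0.001]
Dd [ 0.4737 -0.1737  0.008 ] [ 0.4738 -0.1742  0.002 ]
mid [ 0.50761254 -0.27557094  0.008     ] yaw -0.7644918142653517 0.1900110108966193 0.101352869056245
yaw cap-ball -0.7834459940418669 0.11828353159975183 [ 0.50734699 -0.27428135  0.0335    ]
win [0.5372154  0.13721841 0.06      ] [0.53708452 0.13686103 0.0616584 ]
```

Call:
arm_command(targets=[[[0,0,-0.08],[15,28,-5],1],[[0,0,-0.1],[18,33,-8],1],[[0,0,-0.1],[18,33,-8],1],[[0,0,-0.1],[18,33,-8],1],[[0,0,-0.1],[18,33,-8],1],[[0,0,-0.1],[18,33,-8],1],[[0,0,-0.1],[18,33,-8],1],[[0,0,-0.1],[18,33,-8],1]], squeeze=30)

```text
t: 0.9
eef_pos: [0.3872, -0.3682, 0.3432]
ee_rot: [3.141, -0.0, 2.73]
force: [1.2, 0.9, 0.9]
width: 0.0294
```

Call:
arm_command(targets=[[[0,0,-0.1],[18,33,-8],1],[[0,0,-0.1],[18,33,-8],1],[[0,0,-0.1],[18,33,-8],1],[[0,0,-0.064],[18,33,-8],1],[[0,0,0],[6,5,-8],1],[[0,0,0],[0,0,0],1],[[0,0,0],[0,0,0],1]])

```text
t: 1.6
eef_pos: [0.4645, -0.2329, 0.3035]
ee_rot: [-3.141, -0.001, 2.371]
force: [0.1, -0.2, 0.1]
width: 0.0005
```

Call:
arm_command(targets=[[[0,0,0],[1,0,-20],1],[[0,0,0],[0,0,-25],1],[[0,0,0],[0,0,-20],1],[[0,0,0],[0,0,-5],1],[[0,0,0],[0,0,0],1]])

```text
t: 2.1
eef_pos: [0.4653, -0.2335, 0.2335]
ee_rot: [-3.141, -0.001, 2.369]
force: [-0.7, -0.1, 1.0]
width: 0.0005
```

```bash
python3 - <<'E'
from h import *
p,d=grab_frame("scene"); q=p[190:290,190:290]
cv2.imwrite("pics/s1.png",cv2.resize(q[:,:,::-1],None,fx=6,fy=6,interpolation=cv2.INTER_CUBIC))
p,d=grab_frame("top"); q=p[195:295,325:425]
cv2.imwrite("pics/t1.png",cv2.resize(q[:,:,::-1],None,fx=6,fy=6,interpolation=cv2.INTER_CUBIC))
s=get_state();print(s["eef_pos"],s["force"])
E
```

```text
[ 0.46603895 -0.23325577  0.23463842] [ 2.89816019e-01  2.78059586e-01 -1.95443239e-04]
```

View pics/s1.png

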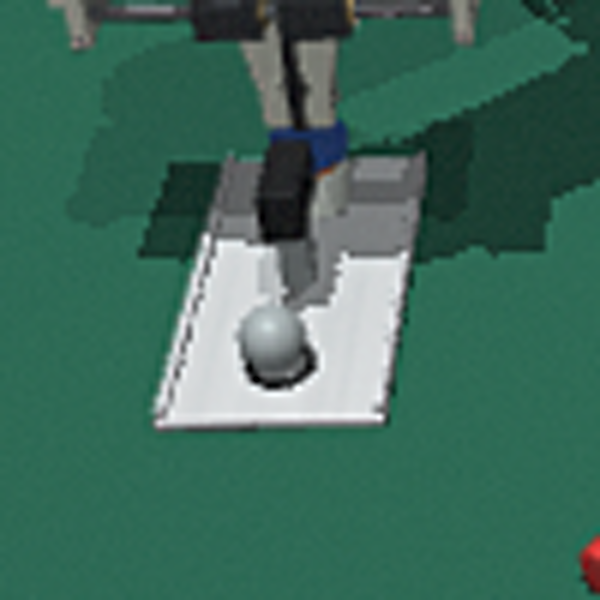

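View pics/t1.png

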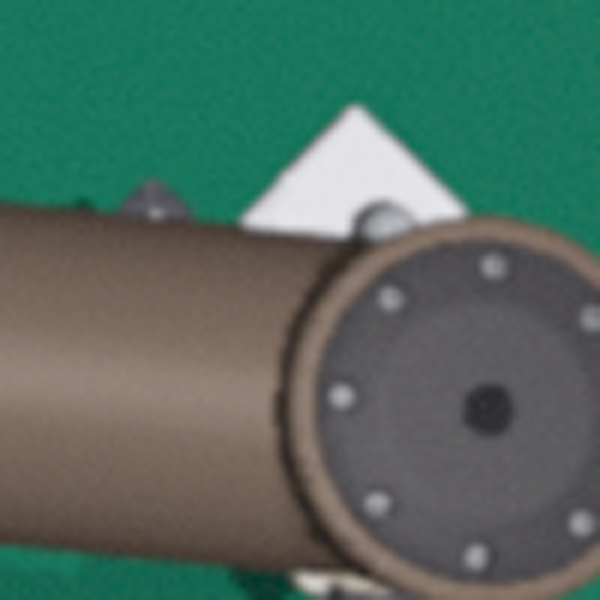

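The scene crop shows the closed fingers directly above the blue cap at (310,140), with a sliver of orange neck at (325,170). I'll press down in small steps and watch the force.

Call:
arm_command(targets=[[[0,0,0],[0,0,-3],1],[[0,0,0],[0,0,-3],1],[[0,0,0],[0,0,-2],1],[[0,0,0],[0,0,-1],1],[[0,0,0],[0,0,0],1]])

```text
t: 2.7
eef_pos: [0.4659, -0.2326, 0.2248]
ee_rot: [-3.142, 0.0, 2.371]
force: [-0.7, 0.6, 2.0]
width: 0.0008
```

Call:
arm_command(targets=[[[0,0,0],[0,0,-1],1],[[0,0,0],[0,0,-1],1],[[0,0,0],[0,0,0],1]])

```text
t: 3.0
eef_pos: [0.4659, -0.2326, 0.2229]
ee_rot: [3.142, 0.0, 2.371]
force: [-1.1, 0.6, 3.7]
width: 0.0002
```

Call:
arm_command(targets=[[[0,0,0],[0,0,-1],1],[[0,0,0],[0,0,0],1]])

```text
t: 3.2
eef_pos: [0.4659, -0.2326, 0.2219]
ee_rot: [3.142, 0.0, 2.371]
force: [-1.6, 1.3, 4.4]
width: 0.0006
```

Call:
arm_command(targets=[[[0,0,0],[0,0,-1],1],[[0,0,0],[0,0,0],1]])

```text
t: 3.4
eef_pos: [0.4659, -0.2326, 0.2208]
ee_rot: [3.142, 0.0, 2.371]
force: [-1.7, 1.2, 4.5]
width: 0.0003
```

Call:
arm_command(targets=[[[0,0,0],[0,0,-1],1],[[0,0,0],[0,0,0],1]])

```text
t: 3.6
eef_pos: [0.4659, -0.2326, 0.2203]
ee_rot: [-3.142, 0.0, 2.371]
force: [-3.3, 1.7, 10.9]
width: 0.0003
```

Call:
arm_command(targets=[[[0,0,0],[0,0,-0.5],1],[[0,0,0],[0,0,0],1],[[0,0,0],[0,0,0],1]])

```text
t: 3.9
eef_pos: [0.4659, -0.2326, 0.2203]
ee_rot: [3.141, 0.001, 2.371]
force: [-2.9, 2.6, 15.0]
width: 0.0007
```

At 15 N the cap no longer moves and its top sits at 42 mm, so it is on the hard stop. Next I retreat and look.

Call:
arm_command(targets=[[[0,0,0],[0,0,5],1],[[0,0,0],[0,0,20],1],[[0,0,0],[0,0,30],1],[[0,0,0],[-10,10,35],0],[[0,0,0],[-20,35,20],0],[[0,0,0],[-30,35,10],0],[[0,0,0],[-20,35,0],0],[[0,0,0],[0,0,0],0]])

```text
t: 4.7
eef_pos: [0.3835, -0.1154, 0.3397]
ee_rot: [3.139, 0.0, 2.373]
force: [0.3, 1.0, 0.8]
width: 0.0348
```

```bash
python3 - <<'E'
from h import *
p,d=grab_frame("scene"); q=p[190:290,190:290]
cv2.imwrite("pics/s2.png",cv2.resize(q[:,:,::-1],None,fx=6,fy=6,interpolation=cv2.INTER_CUBIC))
p,d=grab_frame("top"); np.save("pics/t2.npy",d); q=p[205:295,325:415]
cv2.imwrite("pics/t2.png",cv2.resize(q[:,:,::-1],None,fx=6,fy=6,interpolation=cv2.INTER_CUBIC))
s=get_state();print(s["eef_pos"],s["ee_rot"],s["force"],s["width"])
E
```

```text
[ 0.3857501  -0.11693864  0.33970048] [3.14008479e+00 1.12485984e-03 2.37308677e+00] [ 0.66529828 -0.32127263  0.10424573] 0.04283661734082416
```

View pics/s2.png

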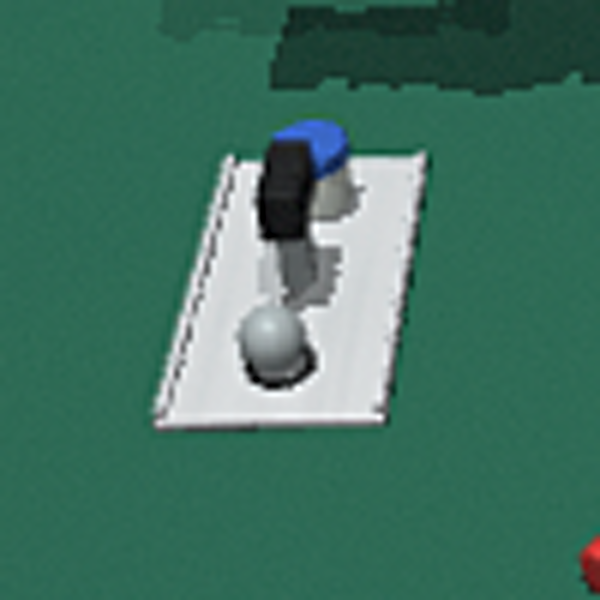

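View pics/t2.png

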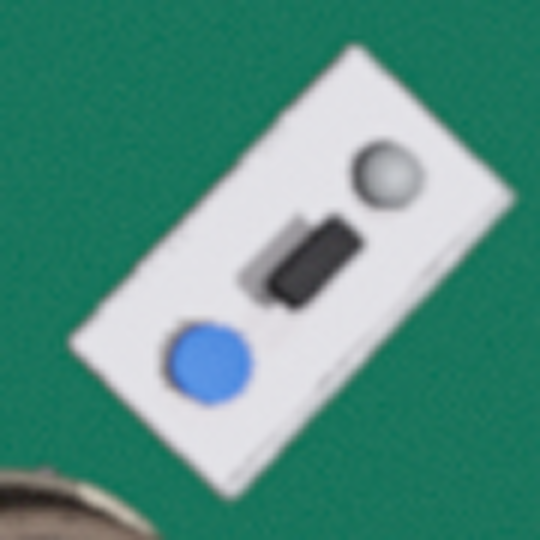

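The tray has not moved. The cap now covers the orange neck, with the jar white beneath it, and the ball is in its pocket. Next I go above the handle.

Call:
arm_command(targets=[[[0,0,0],[12,-16,0],0],[[0,0,0],[24,-30,0],0],[[0,0,0],[30,-40,0],0],[[0,0,0],[30,-40,0],0],[[0,0,0],[18,-22,0],0],[[0,0,0],[7.5,-8.5,-10],0],[[0,0,0],[0,0,-10],0],[[0,0,0],[0,0,0],0]])

```text
t: 5.6
eef_pos: [0.5063, -0.2744, 0.3163]
ee_rot: [-3.139, -0.004, 2.369]
force: [-0.6, 0.6, 0.0]
width: 0.0876
```

Call:
arm_command(targets=[[[0,0,0],[0,0,0],0],[[0,0,0],[0,0,0],0]])

```text
t: 5.8
eef_pos: [0.5071, -0.2736, 0.3198]
ee_rot: [3.141, 0.001, 2.371]
force: [-0.0, 0.0, 0.2]
width: 0.0875
```

Call:
arm_command(targets=[[[0,0,0],[0.3,-0.7,-20],0],[[0,0,0],[0,0,-25],0],[[0,0,0],[0,0,-25],0],[[0,0,0],[0,0,-18],0],[[0,0,0],[0,0,-10],0],[[0,0,0],[0,0,-5],0],[[0,0,0],[0,0,0],0],[[0,0,0],[0,0,0],0]])

```text
t: 6.6
eef_pos: [0.508, -0.2748, 0.2172]
ee_rot: [3.141, 0.001, 2.371]
force: [-0.4, 0.1, 0.9]
width: 0.0875
```

```bash
python3 - <<'E'
from h import *
p,d=grab_frame("scene"); q=p[180:280,190:290]
cv2.imwrite("pics/s3.png",cv2.resize(q[:,:,::-1],None,fx=6,fy=6,interpolation=cv2.INTER_CUBIC))
s=get_state();print(s["eef_pos"],s["ee_rot"],s["force"],s["width"])
E
```

```text
[ 0.50802427 -0.27485404  0.21722823] [3.14073849e+00 1.47125065e-03 2.37065941e+00] [ 0.45777652  0.36636873 -0.34621551] 0.08769970250008334
```

View pics/s3.png

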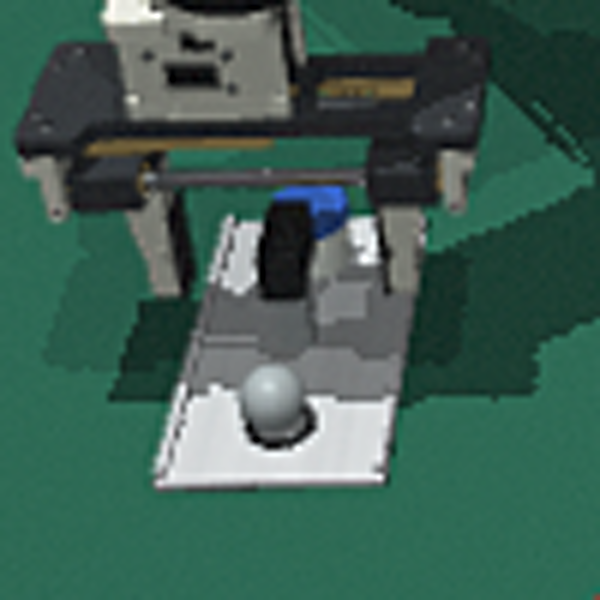

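The crop shows the fingers straddling the black handle at (285,250), clear of the cap and ball. I'll close gently, then grip firmly.

Call:
arm_command(targets=[[[0,0,0],[0,0,0],0.2],[[0,0,0],[0,0,0],0.4],[[0,0,0],[0,0,0],0.55],[[0,0,0],[0,0,0],0.65],[[0,0,0],[0,0,0],0.72],[[0,0,0],[0,0,0],0.76],[[0,0,0],[0,0,0],0.8],[[0,0,0],[0,0,0],0.9]], squeeze=10)

```text
t: 7.45
eef_pos: [0.5076, -0.2748, 0.2161]
ee_rot: [-3.142, -0.0, 2.37]
force: [0.2, -1.2, 0.3]
width: 0.0295
```

Call:
arm_command(targets=[[[0,0,0],[0,0,0],1],[[0,0,0],[0,0,0],1],[[0,0,0],[0,0,0],1],[[0,0,0],[0,0,0],1]], squeeze=40)

```text
t: 7.85
eef_pos: [0.5077, -0.2748, 0.2161]
ee_rot: [3.141, 0.0, 2.371]
force: [1.4, 0.3, -0.4]
width: 0.0199
```

Call:
arm_command(targets=[[[0,0,0],[0,0,1],1],[[0,0,0],[0,0,2],1],[[0,0,0],[0,0,3],1],[[0,0,0],[0,0,4],1],[[0,0,0],[0,0,5],1],[[0,0,0],[0,0,4],1],[[0,0,0],[0,0,2],1],[[0,0,0],[0,0,0],1]])

```text
t: 8.65
eef_pos: [0.5077, -0.2749, 0.2377]
ee_rot: [3.141, 0.001, 2.37]
force: [-0.1, 0.1, -6.3]
width: 0.0199
```

```bash
python3 - <<'E'
from h import *
p,d=grab_frame("scene"); q=p[170:270,190:290]
cv2.imwrite("pics/s4.png",cv2.resize(q[:,:,::-1],None,fx=6,fy=6,interpolation=cv2.INTER_CUBIC))
s=get_state();print(s["eef_pos"],s["ee_rot"],s["force"],s["moment"],s["width"])
E
```

```text
[ 0.5075887  -0.27481938  0.23734953] [3.14132688e+00 2.79234298e-04 2.37032438e+00] [-0.34478593  0.77465291 -7.14667665] [-0.10640364 -0.02617721  0.01297787] 0.019641651178527366
```

View pics/s4.png

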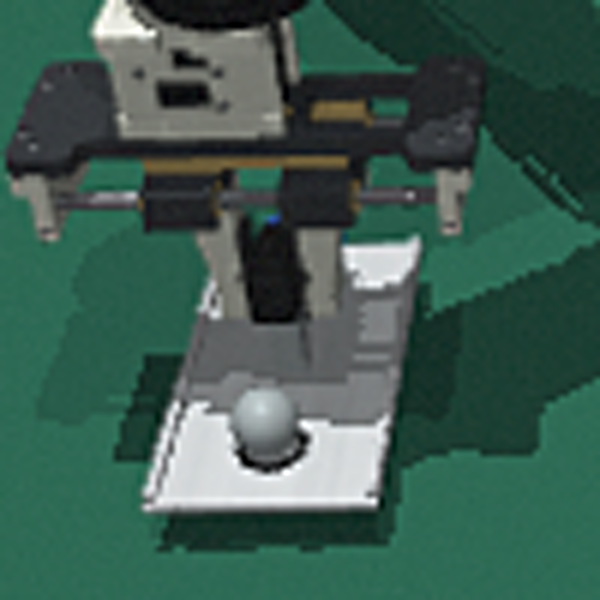

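The tray hangs off the bench with the ball in its pocket. I'll check level by fitting a plane to the depth.

```bash
cat >> h.py <<'E'
def plane(n,D,box,zr,P=None):
    c=camera_params(n); Rm=R.from_euler("xyz",c["orientation"]).as_matrix()
    v,u=np.mgrid[box[1]:box[3],box[0]:box[2]]; u=u.ravel();v=v.ravel(); d=D[v,u]
    X=np.array(c["eye"])+(np.linalg.solve(c["mtx"],np.array([u,v,np.ones(len(u))]))*d).T@Rm.T
    ok=(d>0)&(X[:,2]>zr[0])&(X[:,2]<zr[1])
    if P is not None: w=P[v,u].astype(int); ok&=(w.min(1)>75)&(w.max(1)-w.min(1)<25)
    X=X[ok]
    for _ in range(6):
        m=X.mean(0); A=np.c_[X[:,:2]-m[:2],np.ones(len(X))]; s=np.linalg.lstsq(A,X[:,2],rcond=None)[0]
        r=np.abs(X[:,2]-A@s); k=r<max(2.5*np.median(r),.001); X=X[k]
    return s,m,len(X),np.median(r),X
E
python3 - <<'E'
from h import *
p,d=grab_frame("scene")
s,m,n,r,X=plane("scene",d,(208,205,265,260),(.01,.05),p)
print("slopes x,y (deg)",np.degrees(s[:2]),"z",s[2],m,n,r)
s0=np.load("pics/scene0.npy"); s,m,n,r,X=plane("scene",s0,(208,210,265,262),(-.01,.03)); print("initial ref",np.degrees(s[:2]),s[2],n,r)
p0=cv2.imread("pics/scene0.png");s,m,n,r,X=plane("scene",s0,(208,210,265,262),(-.005,.03),p0); print("initial tray ref",np.degrees(s[:2]),s[2],n,r)
E
```

```text
slopes x,y (deg) [0.02548495 0.01005741] z 0.027513918891447792 [ 0.52876512 -0.28870588  0.02751392] 849 0.0007170421979961032
initial ref [2.32696594 1.31692481] 0.003860185870642014 1808 0.0013760343374847489
initial tray ref [0.0926346  0.07616759] 0.006307003131312332 934 0.0006816823138550629
```

The tray is level to within 0.1°. At the current TCP height of 0.2375 its underside is at about 0.021. The carry needs a shift of roughly (+29, +412, +109) mm, done with gentle ramps.

Call:
arm_command(targets=[[[0,0,0],[0,0,2],1],[[0,0,0],[0,0,4],1],[[0,0,0],[0,0,6],1],[[0,0,0],[0,0,8],1],[[0,0,0],[0,0,10],1],[[0,0,0],[0,0,12],1],[[0,0,0],[0,0,12],1],[[0,0,0],[0,0,12],1]])

```text
t: 9.55
eef_pos: [0.5076, -0.2748, 0.3046]
ee_rot: [3.141, 0.001, 2.37]
force: [0.6, 0.5, -6.9]
width: 0.0199
```

Call:
arm_command(targets=[[[0,0,0],[0,0,12],1],[[0,0,0],[0,2,10],1],[[0,0,0],[0.3,4,8],1],[[0,0,0],[0.5,6,6],1],[[0,0,0],[0.7,8,4],1],[[0,0,0],[0.8,10,2],1],[[0,0,0],[1,12,0.7],1],[[0,0,0],[1,14,0],1]])

```text
t: 10.35
eef_pos: [0.5119, -0.2177, 0.3456]
ee_rot: [-3.141, -0.0, 2.37]
force: [-0.2, -0.0, -6.7]
width: 0.0198
```

Call:
arm_command(targets=[[[0,0,0],[1.3,16,0],1],[[0,0,0],[1.3,18,0],1],[[0,0,0],[1.3,18,0],1],[[0,0,0],[1.3,18,0],1],[[0,0,0],[1.3,18,0],1],[[0,0,0],[1.3,18,0],1],[[0,0,0],[1.3,18,0],1],[[0,0,0],[1.3,18,0],1]])

```text
t: 11.15
eef_pos: [0.522, -0.0752, 0.3456]
ee_rot: [-3.141, -0.0, 2.371]
force: [0.1, -0.3, -6.3]
width: 0.0198
```

Call:
arm_command(targets=[[[0,0,0],[1.3,18,0],1],[[0,0,0],[1.3,18,0],1],[[0,0,0],[1.3,18,0],1],[[0,0,0],[1.3,18,0],1],[[0,0,0],[1.3,18,0],1],[[0,0,0],[1.3,18,0],1],[[0,0,0],[1.3,18,0],1],[[0,0,0],[1.3,16,0],1]])

```text
t: 11.95
eef_pos: [0.5323, 0.0669, 0.3456]
ee_rot: [-3.141, -0.0, 2.371]
force: [-0.8, -0.0, -5.5]
width: 0.0197
```

Call:
arm_command(targets=[[[0,0,0],[1.2,14,0],1],[[0,0,0],[0.9,12,0],1],[[0,0,0],[0.7,10,0],1],[[0,0,0],[0.6,9,0],1],[[0,0,0],[0.5,8,0],1],[[0,0,0],[0.4,7,0],1],[[0,0,0],[0,6,0],1],[[0,0,0],[0,4,0],1]])

```text
t: 12.75
eef_pos: [0.537, 0.1356, 0.3458]
ee_rot: [-3.142, -0.0, 2.37]
force: [0.3, 0.8, -5.6]
width: 0.0194
```

Call:
arm_command(targets=[[[0,0,0],[0,2,0],1],[[0,0,0],[0,0,0],1],[[0,0,0],[0,0,0],1],[[0,0,0],[0,0,0],1],[[0,0,0],[0,0,0],1]])

```text
t: 13.25
eef_pos: [0.537, 0.1369, 0.3459]
ee_rot: [-3.142, 0.0, 2.37]
force: [-0.2, 0.3, -6.1]
width: 0.0197
```

```bash
python3 - <<'E'
from h import *
p,d=grab_frame("scene"); np.save("pics/s5.npy",d); cv2.imwrite("pics/s5.png",p[:,:,::-1])
cv2.imwrite("pics/s5c.png",cv2.resize(p[90:210,280:420,::-1],None,fx=5,fy=5,interpolation=cv2.INTER_CUBIC))
p,d=grab_frame("top"); np.save("pics/t5.npy",d); cv2.imwrite("pics/t5.png",p[:,:,::-1])
s=get_state();print(s["t"],s["eef_pos"],s["ee_rot"],s["force"],s["moment"],s["width"],s["q"])
E
```

```text
13.35 [0.53703781 0.13703286 0.34588308] [3.14157495e+00 4.04304756e-05 2.37021517e+00] [ 0.17715999 -0.44287893 -6.35563077] [-0.07723071  0.07632764 -0.04080588] 0.019935295523284585 [ 6.03211534e-01  2.08144623e-01 -3.40035017e-01  4.24204923e-05
 -1.02259145e+00 -2.94540746e+00]
```

View pics/s5c.png

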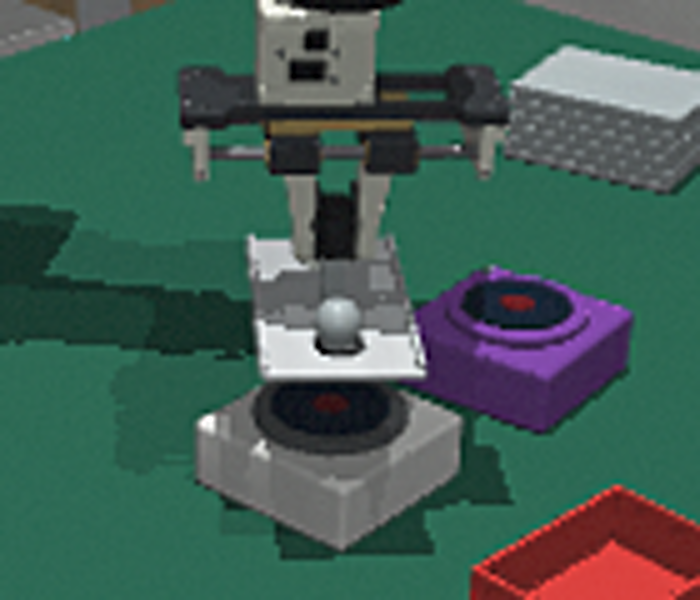

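View pics/t5.png

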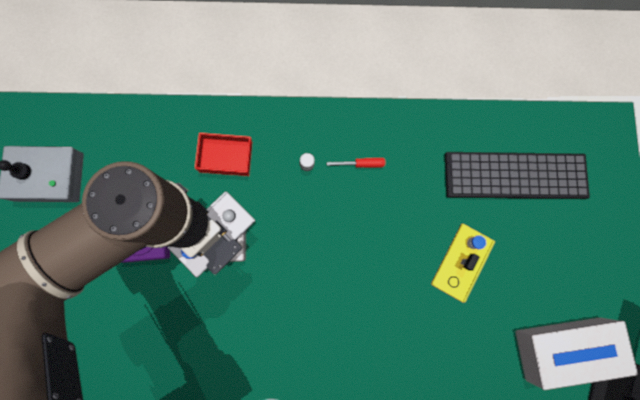

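The scene crop shows the tray held over the white reader, with the ball at (338,322) in its pocket and the window at (330,405) below. In the top view the bystanders have not moved. I'll measure the height, level and centring.

```bash
python3 - <<'E'
from h import *
p=cv2.imread("pics/s5.png")[:,:,::-1]; d=np.load("pics/s5.npy")
s,m,n,r,X=plane("scene",d,(328,135,368,168),(.11,.16),p)
print("slopes deg",np.degrees(s[:2]),"top z",s[2],"tray mid z",s[2]+s[:2]@(np.array([.537,.137])-m[:2]),n,r,m)
# scene crop: window & near corners
c=lambda x,y:(280+(x+.5)/5-.5,90+(y+.5)/5-.5)
print("red dot",ray("scene",*c(330,405),.06)); print("ball",ray("scene",*c(338,322),.13+.021))
A=ray("scene",*c(264,379),.132);B=ray("scene",*c(425,377),.132);print("near edge",A,B,np.linalg.norm(A-B))
e=(A+B)/2; v=np.array([np.cos(-.771),np.sin(-.771)]); print("centre from edge",e[:2]-.095*v)
t=np.load("pics/t5.npy"); print("ball top cam",ray("top",229,215,.151),dep("top",229,215,t))
E
```

```text
slopes deg [ 0.0388638  -0.02237351] top z 0.1361152604935474 tray mid z 0.1360995640199194 432 0.0005004020186523406 [0.55174545 0.1224168  0.13611526]
red dot [0.54029101 0.13802782 0.06      ]
ball [0.57902442 0.09570752 0.151     ]
near edge [0.57206462 0.03727935 0.132     ] [0.63963799 0.10660202 0.132     ] 0.09680802173531985
centre from edge [0.53771596 0.1381417 ]
ball top cam [0.57861045 0.09237096 0.151     ] [0.57697805 0.09003038 0.16343146]
```

```bash
python3 - <<'E'
from station import *
s=get_state();print(s["t"],s["eef_pos"],abs(s["qd"]).max(),s["width"]); print(job_done())
E
```

```text
13.35 [0.53703781 0.13703286 0.34588308] 0.0017183325752567655 0.019935295523284585
the job is handed in; nothing more can be done
None
```

I pressed the blue cap home, lifted the tray by its black handle and carried it level to the white reader. I handed in at t = 13.35 s with the tray still held there.

- **Cap:** It stopped moving at 15 N with its top at about 42 mm, and no orange neck showed afterwards.
- **Height and level:** The tray is tilted less than 0.1°. Its underside is about 130 mm above the bench, which is 70 mm above the glass.
- **Centring:** The tray's middle is within about 3 mm of the window's centre. The two cameras put the window's centre about 3 mm apart, close to their 2 mm calibration.
- **Ball and surroundings:** The ball is in its pocket, and the yellow tray, purple look-alike and bystanders look unmoved.
- **Steadiness:** The arm is still, and the grip is steady at an opening of 19.9 mm. The last joint is at -2.945 rad, inside its -3.03 limit but close to it.

No check failed.

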